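Bore check with a rigid borescope through a guide bush

ROBOT

A 6-joint arm with a two-finger parallel gripper is mounted at the origin on the work surface. World frame = base frame: x ahead of the robot, y to its left, z up, the work surface at z = 0. Lengths are in m, angles in rad, forces in N, time in s.
With the tool pointing down it reaches from about 0.275 to 0.85 m from the base axis. Payload 5.2 kg.
Tool frame: the origin (TCP) lies at the very end of the fingers, on their centre line; the grasp point (between the pads) lies 19 mm behind it; z points along the fingers, y is the line along which they close (so a half turn about z gives the same grasp; the last joint's range is limited). The gripper opens to 85 mm and grips with 20 to 120 N. Pads are 22 mm wide; open, the fingers measure 114 mm over their backs; the gripper's body (76 mm by 85 mm) begins 54 mm behind the grasp point. The pads swing forward as they close: fully open they stand 13 mm farther back than shut.
Start: joints at [-1.491, 0.259, 1.535, -0, 1.348, -0.203], TCP at [0.153, -0.528, 0.231] pointing down, gripper open.
Joint ranges: [-3.14, 3.14], [-0.91, 2.08], [0.19, 2.58], [-1.22, 4.36], [0.22, 2.71], [-3.12, 3.12]. Speed limits (rad/s): [2.57, 2.57, 3.14, 3.14, 3.14, 3.14].

INTERFACE

Orientations are given as a unit quaternion [x, y, z, w].
In Python, from bench import arm gives the robot as it stands.
- The arm moves only by the shell command python3 -m inch 'ROWS' [OPENING] [FORCE]. ROWS is JSON, a list of rows, each a list of 6 numbers: the shift along the world's x, y, z each as a share of 0.1 m, from -1 to 1, then the turn, a rotation vector about the world's x, y, z each as a share of pi rad, from -1 to 1. In form: [[tx, ty, tz, ax, ay, az], ...]. A call has 1 to 12 rows; each row is the pose to reach, as a shift and turn from the pose commanded when the call began, turning the shorter way round; what a row does not reach only later rows make up. A row lasts 1/12 s, in which the tool goes at most 41.7 mm and 7.16 degrees, less where a joint would pass 70% of its speed; a pose out of reach is approached as far as the arm can. A call with a number of a shift or a turn outside -1 to 1 is refused whole. A call with a gripper value outside its range is refused whole. OPENING is the gripper's target within -1 to 1 (fully open at 1, half-way at 0, shut at -1), set as the call begins (- or left out, the last holds). The fingers move at their own pace and stop on an object; FORCE is the grip in N (left out, the last holds). Time passes only in rows, so rows that repeat a pose let the fingers close. It gives the time, the measured TCP pose, the force, the opening and the grip force at its end, in the units of the state.
- arm.read_state(): the state, without advancing time (a new reading comes with each control period).
- arm.get_image(name): name is "scene" or "top" or "wrist"; returns a dict with "pixels" (480x640x3 uint8, red, green, blue), "intrinsics" (3x3 intrinsics, pixels), "R" (3x3) and "t" (3): a world point X has camera coordinates R X + t; the wrist camera has in their place "hand_eye" (4x4, takes a point from camera to tool coordinates, whose origin is the TCP and whose axes are the flange's). Camera axes: x right, y down, z forward; pixel columns grow to the right and rows downward; lengths in m; the calibration is good to about 2 mm. A picture is of the moment at which its call begins: read the wrist's pose just before it. There is no depth.
- arm.finish_job(): hands the job in; it is judged then, once.
Trained networks look in a picture, given as the dict that the camera call returned (one of the last four; its "shot" number tells which), for a name from the list of things; names that differ only in an ending like _2 or _b are one class to them, and where a whole thing is asked for, a point or a joint stands for the part that bears it (a point fixed in the world has none). Each returns a list of dicts, best first, with "conf" (0 to 1); they miss things now and then, are a little off and sometimes report something else, mostly with a low value. They report only what shows in the picture. A call takes as long as a camera call. They do not tell look-alikes from the thing itself.
- arm.trace(name, picture): "pixels" (480x640 bool, what is visible of it) and "box" ([left, top, right, bottom] in pixels, round what is visible of it).
- arm.spot_point(name, picture): "pixel" ([column, row] in pixels: a listed point, or the origin of a listed thing).
The state is a dict: "clock": time; "q": joint angles; "joint_vel": joint speeds; "joint_efforts": joint torques, N m; "tcp_pos": TCP position; "tcp_rot": TCP orientation; "ft_force": force on the tool from outside, world axes, zero at the start; "ft_torque": the same for the moment, N m; "gripper_width": opening from 0.0 (shut) to 1.0 (fully open); "grasp_force": force on a finger pad.
Only numpy, scipy, OpenCV 4.12 (cv2) and the standard library are available. Lean on these libraries where they do the work, as an engineer would, in place of code of your own. Each camera call takes 0.05 s, during which the arm holds its last target. There are 200 camera calls.

TASK

Get the inspection station ready by pressing its keys fully down one at a time, blue (reset), then white (lamp), then green (record), without pressing the red emergency stop. Then lift the borescope out of its rest and lower its tube upright through the brass guide bush of the jig, without touching the bush, the bore or anything else of the jig, until the orange band on the tube is level with the top of the bush, and hold it there, centred and still, for the recording: finish while still holding it, do not let go. Leave the other things on the bench where they are.

Things in the scene. Friction and masses are not known exactly. Their poses are not given: they have to be found in the camera images.
- station: push-button station fixed to the bench, on its left or right side: grey box 80 mm (x) by 210 mm (y) by 55 mm high with a black top plate; origin under its centre on the bench, z up. On its long centre line, along its y axis, are the blue key at -75 mm, white -27 mm, green +21 mm and red emergency stop +73 mm
- key_blue_top (a point): centre of the top face of the blue round key (28 mm diameter, in a steel collar 44 mm across) on the push-button station; top face 77 mm above the bench, 10 mm above its collar. This point has the station's axes
- key_white_top (a point): centre of the top face of the white round key, as the blue one
- key_green_top (a point): centre of the top face of the green round key, as the blue one
- key_blue (a joint): travel of the blue key: 0 out, 0.006 m fully down (a spring, about 1.5 N to start and 5 N fully down; it counts as pressed beyond 0.004 m and springs back when let go)
- key_white (a joint): travel of the white key, as the blue one
- key_green (a joint): travel of the green key, as the blue one
- estop (a joint): travel of the red mushroom emergency-stop button (36 mm diameter, in a yellow collar, top face 77 mm above the bench, spring of 5 to 18 N) at the end of the station next to the green key: 0 out, 0.006 m down; must not be pressed
- scope_head (a point): centre of the borescope's black camera head, where to grip it: a block 30 x 30 mm by 56 mm high (28 mm above and below this point), flat sides facing the point's x and y, z up along the tube. Under the head are an aluminium coupler (32 mm diameter, 12 mm high) and a steel tube (10 mm diameter, 90 mm long); the tip is 130 mm below this point. About 0.22 kg, no cable
- scope_band (a point): centre, on the tube's axis, of the orange depth band (6 mm wide) round the tube, 50 mm above the tip and 80 mm below the centre of the head
- scope_tip (a point): lower end of the borescope's tube, on its axis; z along the tube, up
- scope: the whole borescope; origin at the lower end of the tube, z up along the tube; starts upright in its rest
- rest_top (a point): centre of the hole (16 mm) in the black top plate (60 x 76 mm) of the scope rest, at its top face, 104 mm above the bench. The tube hangs in the hole and the coupler sits on the plate: the scope lifts straight up and needs 90 mm of lift to come clear
- rest: the scope rest, a grey bracket fixed to the bench (base 90 x 85 mm), on the side opposite the station; origin under the centre of its base, on the bench
- bush_mouth (a point): centre of the mouth of the brass guide bush (bore 24 mm, flange 42 mm diameter) at its top face, 90 mm above the bench; z up along the bore. Below it on the same axis is the 28 mm bore of the clamped dark housing, open down to 72 mm below the mouth
- jig: inspection jig fixed to the bench: white base 120 mm (x) by 150 mm (y), two aluminium side walls, aluminium top plate (100 x 146 mm, its top 86 mm above the bench) with the brass bush, dark housing inside, thumbscrew on its +y side; origin under its centre on the bench, z up
- driver_grip (a point): blue-handled screwdriver lying on the bench, 180 mm long; leave alone
- holder: small steel probe holder lying on the bench, 60 mm long; leave alone
- housing: spare dark bearing housing, 80 x 90 x 48 mm with a 28 mm bore, on the bench; not the one to inspect; leave alone
- tray: open aluminium tray of small parts, 90 x 120 x 25 mm; leave alone
- tape: roll of paper tape lying flat, 90 mm diameter, 25 mm high; leave alone
- pot: wooden pot with pens, 76 mm diameter, 85 mm high (pens to 150 mm); leave alone
Mind the look-alikes: they are no part of the job. Leave any purple or turquoise look-alike of the rest alone.

How it is judged:
By the outcome, as a careful person would: the job done as asked, in the order asked, and still so for the second after the job is handed in, while the arm keeps its last pose, push and grip.
It also fails if it takes over 67 s, if anything falls off the work surface, if the arm or the gripper's body presses on something with over 40 N, if the wrist force passes 120 N, or if a joint passes its speed limit or range.

## Working session

There is one attempt and no reset: what is moved stays moved. The work goes in short steps, Python scripts to look and compute and a shell command to move; the robot and the scene stay as the last step left them, time stands still between calls to the robot, and variables do not carry over. Pictures are saved under pics/ and viewed, at most 15 in all, crops included, and the job is handed in when it is done.

```bash
mkdir -p pics; cat > h.py <<'E'
from bench import arm
import numpy as np, cv2
def cam(p):
    return np.array(p["intrinsics"]),np.array(p["R"]),np.array(p["t"])
def atz(p,px,z):
    K,R,t=cam(p); d=R.T@np.linalg.solve(K,[px[0],px[1],1.]); c=-R.T@t
    return c+d*(z-c[2])/d[2]
def proj(p,X):
    K,R,t=cam(p); v=K@(R@np.array(X)+t); return v[:2]/v[2]
def save(p,n): cv2.imwrite("pics/"+n,cv2.cvtColor(p["pixels"],cv2.COLOR_RGB2BGR))
E
python3 - <<'E'
from h import *
np.set_printoptions(precision=4,suppress=True)
Z=dict(key_blue_top=.077,key_white_top=.077,key_green_top=.077,station=0,scope_head=.144,rest_top=.104,rest=0,bush_mouth=.09,jig=0)
for c in("top","scene"):
    p=arm.get_image(c);save(p,c+"0.png");print(c,-np.array(p["R"]).T@np.array(p["t"]))
    for n,z in Z.items():
        for d in arm.spot_point(n,p)[:3]: print(n,round(d["conf"],2),np.round(d["pixel"],1),atz(p,d["pixel"],z)[:2])
s=arm.read_state();print(s)
E
```

```text
top [0.2568 0.001  1.343 ]
key_blue_top 0.68 [196.7 255.2] [0.4657 0.2292]
key_white_top 0.71 [171.  255.6] [0.4632 0.2841]
key_green_top 0.58 [156.3 248.6] [0.4775 0.3166]
key_green_top 0.18 [284.4 296.6] [0.3821 0.0381]
scope_head 0.77 [457.9 226.9] [ 0.5297 -0.3177]
rest_top 0.69 [368.4 281.7] [ 0.4155 -0.1374]
rest_top 0.61 [450.8 237.4] [ 0.5154 -0.3126]
rest_top 0.59 [470.4 386.7] [ 0.207  -0.3464]
rest 0.76 [438.7 245.6] [ 0.517  -0.3105]
rest 0.61 [362.  289.3] [ 0.4111 -0.1346]
bush_mouth 0.78 [336.5 200.3] [ 0.5932 -0.0682]
jig 0.81 [331.  211.9] [ 0.5892 -0.0609]
jig 0.36 [441.5 243. ] [ 0.5232 -0.3171]
scene [ 1.424  -0.4426  0.866 ]
key_blue_top 0.43 [391.9 214. ] [0.4682 0.2402]
key_white_top 0.5 [403.4 209.5] [0.4631 0.2792]
key_green_top 0.62 [424.5 208.4] [0.4825 0.333 ]
station 0.82 [409.9 229.2] [0.4596 0.3121]
scope_head 0.57 [186.4 263.4] [ 0.5224 -0.3102]
rest_top 0.93 [245.1 229.7] [ 0.4071 -0.1416]
rest_top 0.85 [143.4 207.5] [ 0.2048 -0.3447]
rest_top 0.74 [189.1 276.9] [ 0.5199 -0.3093]
rest 0.94 [194.2 310.2] [ 0.515  -0.3107]
rest 0.71 [249.4 262.4] [ 0.4068 -0.1382]
rest 0.69 [150.3 240.2] [ 0.2058 -0.346 ]
bush_mouth 0.64 [303.2 268.3] [ 0.5837 -0.0676]
jig 0.96 [299.8 297.6] [ 0.5799 -0.0755]
jig 0.24 [312.2 238.6] [0.3837 0.0492]
{'clock': 1.0, 'q': array([-1.4908,  0.2586,  1.535 ,  0.    ,  1.348 , -0.2028]), 'joint_vel': array([ 0.0006,  0.0014, -0.0012, -0.0011, -0.0002,  0.0004]), 'joint_efforts': array([ -0.001 , -44.5935, -29.0894,  -0.0002,   0.0009,  -0.    ]), 'tcp_pos': array([ 0.1535, -0.5282,  0.2313]), 'tcp_rot': array([0.99  , 0.1409, 0.    , 0.    ]), 'ft_force': array([-0.7962,  0.0376, -0.0343]), 'ft_torque': array([0.0363, 0.004 , 0.0096]), 'grasp_force': 0.0, 'gripper_width': 0.9993666229012101}
```

View pics/top0.png

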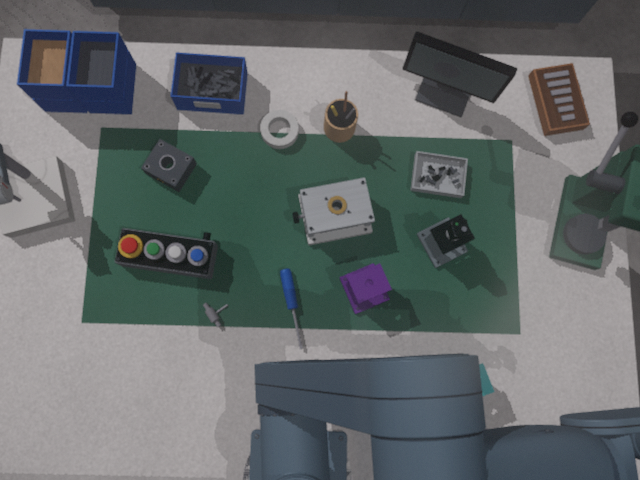

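View pics/scene0.png

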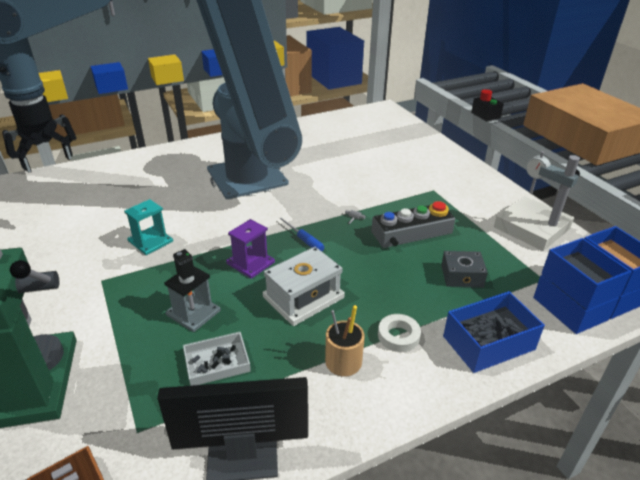

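The top view shows the keys running blue (197,255), white (175,252), green (153,249), red (130,246), with the bush at (337,205) and the scope in the grey rest at (455,232). The purple rest is a decoy. I'll refine these positions with colour blobs and a station fit.

```bash
python3 - <<'E'
from h import *
from scipy.optimize import least_squares
np.set_printoptions(precision=4,suppress=True)
P={c:arm.get_image(c) for c in("top","scene")}
obs=[]
guess={"top":{-.075:(197,255),-.027:(175,252),.021:(153,249),.073:(130,246)},"scene":{-.075:(390,216),-.027:(405,213),.021:(422,210),.073:(438,208)}}
for c,p in P.items():
    hsv=cv2.cvtColor(p["pixels"],cv2.COLOR_RGB2HSV).astype(int)
    yy,xx=np.mgrid[:480,:640]
    for o,g in guess[c].items():
        near=np.hypot(xx-g[0],yy-g[1])<11
        h,s,v=hsv[...,0],hsv[...,1],hsv[...,2]
        m=near&{-.075:(abs(h-112)<12)&(s>110),-.027:(s<40)&(v>150),.021:(abs(h-65)<18)&(s>110)&(v>70),.073:((h<6)|(h>174))&(s>140)}[o]
        k,l,st,ce=cv2.connectedComponentsWithStats(m.astype(np.uint8))
        i=1+np.argmax(st[1:,4]); print(c,o,st[i],ce[i],atz(p,ce[i],.077)[:2] ); obs.append((c,o,ce[i]))
def f(v,cs=("top","scene")):
    r=[]
    for c,o,e in obs:
        if c in cs: r+=list(proj(P[c],[v[0]-o*np.sin(v[2]),v[1]+o*np.cos(v[2]),.075])-e)
    return np.array(r)
for cs in(("top",),("scene",),("top","scene")):
    r=least_squares(lambda v:f(v,cs),[.47,.3,0.1],loss="soft_l1");print(cs,r.x,f(r.x,cs))
v=r.x
for o in(-.075,-.027,.021,.073):print(o,v[0]-o*np.sin(v[2]),v[1]+o*np.cos(v[2]))
for c,b in(("top",(100,150,500,300)),("scene",(120,180,480,340))):
    im=cv2.cvtColor(P[c]["pixels"],cv2.COLOR_RGB2BGR)[b[1]:b[3],b[0]:b[2]]
    cv2.imwrite(f"pics/{c}c.png",cv2.resize(im,None,fx=2,fy=2,interpolation=2))
E
```

```text
top -0.075 [191 249  13  13 124] [196.7177 254.75  ] [0.4666 0.2292]
top -0.027 [169 246  11  11  97] [174.     251.1031] [0.4732 0.2783]
top 0.021 [147 243  12  12 112] [152.625  248.4018] [0.4777 0.3245]
top 0.073 [121 238  17  15 197] [128.9239 244.9746] [0.4837 0.3757]
scene -0.075 [384 212  11   8  75] [388.7867 215.3467] [0.47   0.2295]
scene -0.027 [401 208  11  11  75] [406.3733 212.52  ] [0.4785 0.2784]
scene 0.021 [417 205  10   8  61] [421.6066 208.2295] [0.4786 0.3265]
scene 0.073 [433 201  12   9  88] [438.5341 205.4091] [0.4865 0.3755]
('top',) [ 0.4759  0.3044 -0.1144] [-0.1102 -0.1526  0.5532  0.3453 -0.1122 -0.1003 -0.2724 -0.0801]
('scene',) [ 0.4762  0.3063 -0.0997] [ 0.3646  0.1763 -0.8137 -0.4244  0.0567  0.5024  0.2405 -0.2513]
('top', 'scene') [ 0.4761  0.305  -0.1111] [-0.3648 -0.4032  0.2868  0.1669 -0.3915 -0.2068 -0.5668 -0.109  -0.2027
  0.1173 -1.2825 -0.372  -0.306   0.6622  0.0009  0.0205]
-0.075 0.4678332784387278 0.23043765117085485
-0.027 0.4731558052024747 0.278141641662733
0.021 0.4784783319662216 0.3258456321546111
0.073 0.48424440262694735 0.3775249551874791
```

View pics/topc.png

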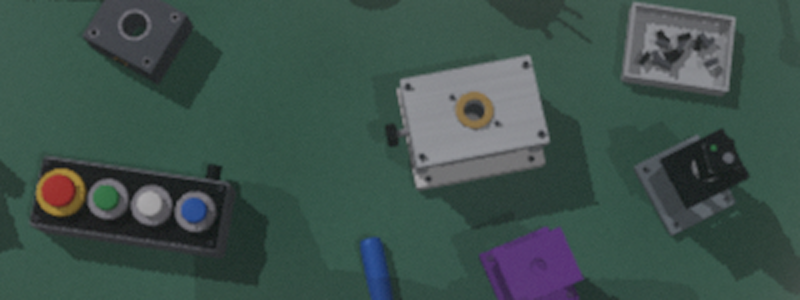

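The crop shows the station clearly and the head and rest turned about 30°. The key fit agrees to within 2 mm, so I'm moving above the blue key with the gripper shut.

```bash
for i in 1; do
python3 -m inch '[[0.4,0.95,0,0,0,0],[0.4,0.95,0,0,0,0],[0.4,0.95,0,0,0,0]]' -1 30
python3 -m inch '[[0.4,0.95,0,0,0,0],[0.4,0.95,0,0,0,0],[0.4,0.95,0,0,0,0]]'
python3 -m inch '[[0.4,0.95,0,0,0,0],[0.4,0.95,0,0,0,0],[0.4,0.95,0,0,0,0]]'
python3 -m inch '[[0.4,0.95,0,0,0,0],[0.4,0.95,0,0,0,0],[0.4,0.95,0,0,0,0]]'
python3 -m inch '[[0.4,0.95,0,0,0,0],[0.4,0.95,0,0,0,0],[0.4,0.95,0,0,0,0]]'
python3 -m inch '[[0.4,0.95,0,0,0,0],[0.4,0.95,0,0,0,0],[0.4,0.95,0,0,0,0]]'
python3 -m inch '[[0.4,0.95,0,0,0,0],[0.4,0.95,0,0,0,0],[0.4,0.95,0,0,0,0]]'
python3 -m inch '[[0.35,0.9,0,0,0,0],[0.35,0.9,0,0,0,0],[0.35,0.9,0,0,0,0],[0.35,0.9,0,0,0,0]]'
done
```

```text
clock: 1.35
tcp_pos: [0.1944, -0.4292, 0.2307]
tcp_rot: [0.99, 0.141, 0.0, -0.002]
ft_force: [1.3, 0.3, -0.5]
gripper_width: 0.604
grasp_force: 0.0
clock: 1.6
tcp_pos: [0.2343, -0.3339, 0.2311]
tcp_rot: [0.99, 0.141, 0.0, -0.001]
ft_force: [-0.5, 0.4, 0.0]
gripper_width: 0.146
grasp_force: 0.0
clock: 1.85
tcp_pos: [0.274, -0.2392, 0.2312]
tcp_rot: [0.99, 0.141, 0.0, -0.001]
ft_force: [0.0, 0.8, -0.2]
gripper_width: -0.0
grasp_force: 0.0
clock: 2.1
tcp_pos: [0.3139, -0.1445, 0.2315]
tcp_rot: [0.99, 0.141, 0.001, -0.001]
ft_force: [0.1, 1.2, -0.2]
gripper_width: -0.004
grasp_force: 0.0
clock: 2.35
tcp_pos: [0.3541, -0.0496, 0.2316]
tcp_rot: [0.99, 0.142, 0.001, -0.001]
ft_force: [-1.0, 1.1, 0.2]
gripper_width: 0.002
grasp_force: 0.0
clock: 2.6
tcp_pos: [0.3944, 0.0455, 0.2317]
tcp_rot: [0.99, 0.142, 0.001, -0.001]
ft_force: [0.3, -1.3, -0.1]
gripper_width: -0.003
grasp_force: 0.0
clock: 2.85
tcp_pos: [0.4346, 0.1406, 0.2315]
tcp_rot: [0.99, 0.142, 0.001, -0.001]
ft_force: [0.0, -0.2, 0.2]
gripper_width: -0.003
grasp_force: 0.0
clock: 3.18
tcp_pos: [0.4692, 0.2297, 0.2309]
tcp_rot: [0.99, 0.143, 0.0, -0.0]
ft_force: [-0.5, 0.2, 0.2]
gripper_width: -0.003
grasp_force: 0.0
```

```bash

python3 -m inch '[[0,0,-0.4,0,0,0],[0,0,-0.8,0,0,0],[0,0,-1,0,0,0],[0,0,-1,0,0,0]]'
python3 -m inch '[[0,0,-0.3,0,0,0],[0,0,-0.5,0,0,0],[0,0,-0.5,0,0,0],[0,0,-0.5,0,0,0]]'
python3 -m inch '[[0,0,-0.04,0,0,0],[0,0,-0.06,0,0,0],[0,0,-0.06,0,0,0],[0,0,-0.06,0,0,0]]'
```

```text
clock: 3.52
tcp_pos: [0.4645, 0.2247, 0.1267]
tcp_rot: [0.99, 0.141, -0.005, 0.001]
ft_force: [-0.9, -0.5, 0.0]
gripper_width: 0.001
grasp_force: 0.0
clock: 3.85
tcp_pos: [0.4686, 0.2261, 0.0822]
tcp_rot: [0.99, 0.141, -0.0, 0.0]
ft_force: [-0.4, 0.2, 0.4]
gripper_width: 0.004
grasp_force: 0.0
clock: 4.18
tcp_pos: [0.4696, 0.227, 0.0766]
tcp_rot: [0.99, 0.141, 0.001, -0.0]
ft_force: [1.2, 0.2, 3.5]
gripper_width: 0.002
grasp_force: 0.8
```

```bash
python3 - <<'E'
from h import *
s=arm.read_state();print(s["clock"],s["tcp_pos"],s["ft_force"])
p=arm.get_image("wrist");save(p,"w1.png")
E
```

```text
4.1833 [0.46960799 0.22695909 0.07656135] [1.22052647 0.20965783 3.46616998]
```

View pics/w1.png

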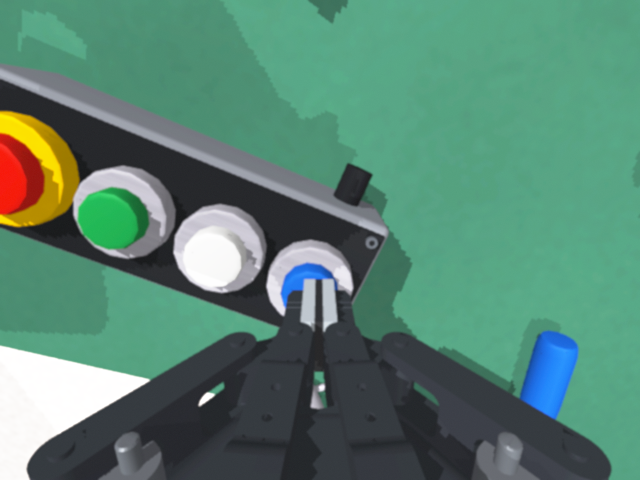

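The fingertips are on the blue key at about (310,285) and starting to press it. I'll push on until it bottoms.

```bash

python3 -m inch '[[0,0,-0.02,0,0,0],[0,0,-0.03,0,0,0],[0,0,-0.03,0,0,0]]'
python3 -m inch '[[0,0,-0.02,0,0,0],[0,0,-0.02,0,0,0],[0,0,-0.02,0,0,0]]'
```

```text
clock: 4.48
tcp_pos: [0.4694, 0.227, 0.0727]
tcp_rot: [0.99, 0.141, 0.001, -0.0]
ft_force: [2.9, -0.6, 3.5]
gripper_width: -0.0
grasp_force: 1.9
clock: 4.73
tcp_pos: [0.4694, 0.227, 0.071]
tcp_rot: [0.99, 0.141, 0.001, -0.0]
ft_force: [1.6, -1.0, 8.3]
gripper_width: 0.002
grasp_force: 3.7
```

```bash

python3 -m inch '[[0,0,0.25,0,0,0],[0.04,0.5,0.25,0,0,0],[0.04,0.5,0.25,0,0,0],[0.04,0.5,0.25,0,0,0],[0.04,0.5,0.12,0,0,0],[0.04,0.5,0.05,0,0,0],[0.04,0.5,0.02,0,0,0],[0.04,0.5,0,0,0,0],[0.04,0.5,-0.01,0,0,0],[0.04,0.5,-0.01,0,0,0]]'
```

```text
clock: 5.57
tcp_pos: [0.4712, 0.2763, 0.0708]
tcp_rot: [0.99, 0.141, -0.001, -0.0]
ft_force: [-7.4, -0.3, 17.8]
gripper_width: 0.006
grasp_force: 9.0
```

```bash

python3 -m inch '[[0,0,0.25,0,0,0],[0.06,0.49,0.25,0,0,0],[0.06,0.49,0.25,0,0,0],[0.06,0.49,0.25,0,0,0],[0.06,0.49,0.12,0,0,0],[0.06,0.49,0.05,0,0,0],[0.06,0.49,0.02,0,0,0],[0.06,0.49,0.01,0,0,0],[0.06,0.49,0,0,0,0],[0.06,0.49,0,0,0,0]]'
python3 - <<'E'
from h import *
p=arm.get_image("wrist");save(p,"w2.png")
E
```

```text
clock: 6.4
tcp_pos: [0.4776, 0.3249, 0.0709]
tcp_rot: [0.99, 0.141, -0.001, 0.0]
ft_force: [-5.4, -1.4, 16.5]
gripper_width: -0.003
grasp_force: 8.2
```

View pics/w2.png

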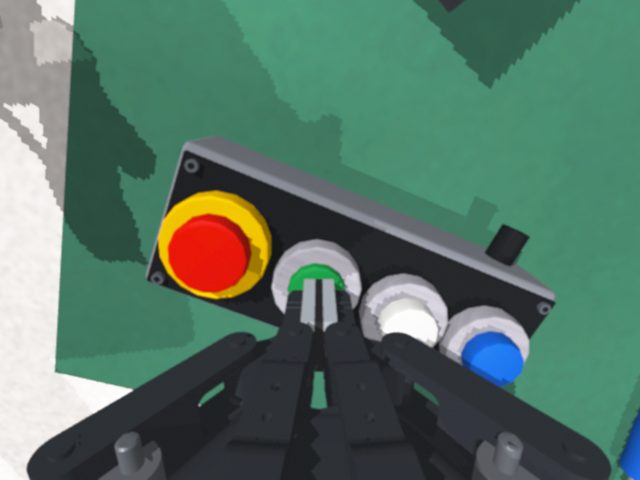

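Green is fully down with the e-stop untouched at (210,250). I'll rise and head for the jig to measure the bush, then the scope, with the wrist camera.

```bash

python3 -m inch '[[0,0,0.3,0,0,0],[0,0,0.7,0,0,0],[0,0,1,0,0,0],[0,0,1,0,0,0]]' 1
python3 -m inch '[[0,-0.4,0.4,0,0,0],[0,-0.8,0.8,0,0,0],[0.1,-1,1,0,0,0]]' 
python3 -m inch '[[0,-1,0.2,0,0,0.04],[0.1,-1,0.2,0,0,0.08],[0.1,-1,0.2,0,0,0.08]]' 
python3 -m inch '[[0,-1,0,0,0,0],[0,-1,0,0,0,0],[0,-1,0,0,0,0],[0,-1,0,0,0,0],[0,-1,0,0,0,0]]' 
cat >> h.py <<'E'
from scipy.spatial.transform import Rotation as Ro
def wrist():
    s=arm.read_state();p=arm.get_image("wrist")
    T=np.eye(4);T[:3,:3]=Ro.from_quat(s["tcp_rot"]).as_matrix();T[:3,3]=s["tcp_pos"]
    W=np.linalg.inv(T@np.array(p["hand_eye"]));p=dict(p);p0=p;p["R"]=W[:3,:3];p["t"]=W[:3,3]
    return p
def mul(pts):
    "least-squares intersection of rays [(pic,pixel)]"
    A=np.zeros((3,3));b=np.zeros(3)
    for p,x in pts:
        K,R,t=cam(p);d=R.T@np.linalg.solve(K,[x[0],x[1],1.]);d/=np.linalg.norm(d);c=-R.T@t;M=np.eye(3)-np.outer(d,d);A+=M;b+=M@c
    return np.linalg.solve(A,b)
E
python3 - <<'E'
from h import *
np.set_printoptions(precision=4,suppress=True)
p=wrist();save(p,"w3.png")
print(-p["R"].T@p["t"],p["R"][2])
for n,z in dict(bush_mouth=.09,scope_head=.144,rest_top=.104,jig=0).items():
    for d in arm.spot_point(n,p)[:3]: print(n,round(d["conf"],2),np.round(d["pixel"],1),atz(p,d["pixel"],z)[:2])
E
```

```text
clock: 6.78
tcp_pos: [0.4815, 0.3263, 0.1756]
tcp_rot: [0.99, 0.141, 0.005, -0.001]
ft_force: [1.2, 0.3, -0.1]
gripper_width: 0.565
grasp_force: 0.0
clock: 7.03
tcp_pos: [0.4833, 0.2363, 0.2569]
tcp_rot: [0.99, 0.142, -0.002, 0.0]
ft_force: [1.5, 0.5, 0.8]
gripper_width: 0.978
grasp_force: 0.0
clock: 7.28
tcp_pos: [0.495, 0.1347, 0.2775]
tcp_rot: [0.964, 0.266, -0.0, 0.001]
ft_force: [1.2, 0.1, 0.7]
gripper_width: 0.999
grasp_force: 0.0
clock: 7.7
tcp_pos: [0.4948, 0.0367, 0.2764]
tcp_rot: [0.965, 0.262, -0.001, -0.001]
ft_force: [0.2, 0.2, -0.8]
gripper_width: 0.997
grasp_force: 0.0
[0.5647 0.0774 0.4184] [-0.2737 -0.1592 -0.9486]
bush_mouth 0.7 [458.2 180.2] [ 0.5814 -0.0696]
rest_top 0.72 [610.3 342.7] [ 0.5224 -0.3178]
rest_top 0.68 [417.7 343.6] [ 0.4144 -0.1367]
jig 0.6 [429.3 163.7] [ 0.5843 -0.067 ]
```

View pics/w3.png

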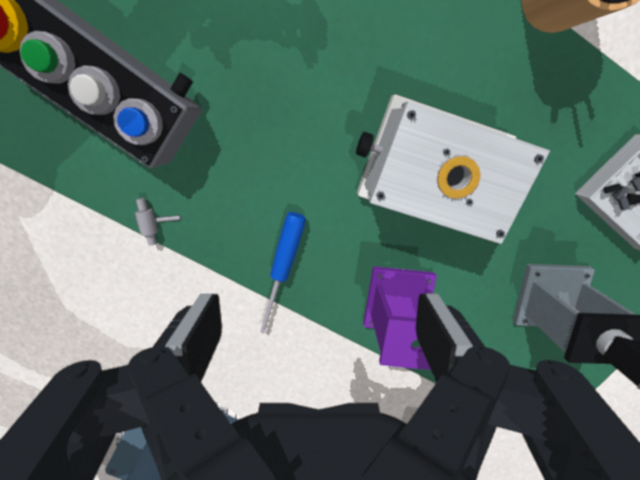

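Bush at about (459,177), and the scope in the grey rest at the right edge (610,340). Moving on in −y with pictures on the way.

```bash
cat >> h.py <<'E'
def bush(p):
    "centre of brass ring: outer and bore ellipse at z=.09"
    g=proj(p,[.584,-.069,.09]); im=p["pixels"]; hsv=cv2.cvtColor(im,cv2.COLOR_RGB2HSV).astype(int)
    m=((abs(hsv[...,0]-20)<8)&(hsv[...,1]>110)&(hsv[...,2]>80)).astype(np.uint8)
    yy,xx=np.mgrid[:480,:640]; m[np.hypot(xx-g[0],yy-g[1])>70]=0
    cs,h=cv2.findContours(m,cv2.RETR_CCOMP,cv2.CHAIN_APPROX_NONE); out={}
    i=max(range(len(cs)),key=lambda i:len(cs[i]) if h[0][i][3]<0 else 0)
    for nm,c in(("outer",cs[i]),("inner",max([cs[j] for j in range(len(cs)) if h[0][j][3]==i],key=len,default=None))):
        if c is None: continue
        q=np.array([atz(p,x[0],.09)[:2] for x in c.astype(float)]).astype(np.float32)*1000
        (cx,cy),r=cv2.minEnclosingCircle(q); e=cv2.fitEllipse(q); out[nm]=np.round([cx,cy,r,*e[0],*e[1]],1)
    return out
E
python3 -m inch '[[0,-0.4,0,0,0,0.03],[0,-0.8,0,0,0,0.03],[0,-0.9,0,0,0,0.03],[0,-0.9,0,0,0,0.03],[0,-0.9,0,0,0,0.03],[0,-0.9,0,0,0,0.03]]' 
python3 - <<'E'
from h import *
p=wrist();print(bush(p),arm.spot_point("bush_mouth",p)[:1])
E
python3 -m inch '[[0,-0.4,0,0,0,0],[0,-0.8,0,0,0,0],[0,-0.9,0,0,0,0],[0,-0.9,0,0,0,0],[0,-0.9,0,0,0,0],[0,-0.9,0,0,0,0]]' 
python3 - <<'E'
from h import *
np.set_printoptions(precision=4,suppress=True)
p=wrist();save(p,"w4.png");print(bush(p))
for c in (p,arm.get_image("top"),arm.get_image("scene")):
  print(bush(c))
  for n,z in dict(bush_mouth=.09,scope_head=.144,rest_top=.104).items():
    for d in arm.spot_point(n,c)[:2]: print(n,round(d["conf"],2),np.round(d["pixel"],1),atz(c,d["pixel"],z)[:2])
E
```

```text
clock: 8.45
tcp_pos: [0.4955, -0.0508, 0.2772]
tcp_rot: [0.951, 0.309, 0.0, -0.0]
ft_force: [0.8, 0.0, -0.7]
gripper_width: 1.002
grasp_force: 0.0
{'outer': array([583.8, -68.4,  20.1, 583.7, -68.5,  39.2,  39.4]), 'inner': array([583.6, -68.7,  12.8, 583.7, -68.6,  24.1,  25. ])} [{'pixel': [390.0, 139.4], 'conf': 0.84}]
clock: 9.05
tcp_pos: [0.4955, -0.1406, 0.2772]
tcp_rot: [0.951, 0.309, 0.0, -0.001]
ft_force: [-0.1, 1.1, 1.0]
gripper_width: 0.998
grasp_force: 0.0
{'outer': array([583.7, -69.1,  20.1, 583.7, -69.1,  39.1,  39.7]), 'inner': array([583.8, -69. ,  12.7, 583.8, -69. ,  24.4,  24.4])}
{'outer': array([583.7, -69.1,  20.1, 583.7, -69.1,  39.1,  39.7]), 'inner': array([583.8, -69. ,  12.7, 583.8, -69. ,  24.4,  24.4])}
bush_mouth 0.78 [309.6  76.9] [ 0.5825 -0.0674]
scope_head 0.66 [493.  301.1] [ 0.5245 -0.3176]
rest_top 0.77 [266.1 267.4] [ 0.4112 -0.1362]
{'outer': array([584.9, -67.2,  18. , 583.9, -69. ,  32.4,  33.2])}
bush_mouth 0.72 [339.4 201.6] [ 0.5905 -0.0745]
scope_head 0.64 [456.5 225.6] [ 0.5323 -0.3148]
scope_head 0.41 [168.3 168.9] [0.6356 0.2879]
rest_top 0.87 [368.1 283.4] [ 0.4119 -0.1368]
rest_top 0.84 [471.4 386.6] [ 0.2073 -0.3484]
{'outer': array([584.1, -68.4,  19.5, 584.3, -68.6,  35.8,  37. ]), 'inner': array([582.6, -69. ,  15.1, 583. , -68.9,  27. ,  27.5])}
bush_mouth 0.56 [302.4 268.3] [ 0.5829 -0.0692]
scope_head 0.57 [187.1 264.3] [ 0.526  -0.3096]
rest_top 0.82 [247.2 226.9] [ 0.3982 -0.1331]
rest_top 0.63 [189.7 274. ] [ 0.5111 -0.3056]
```

View pics/w4.png

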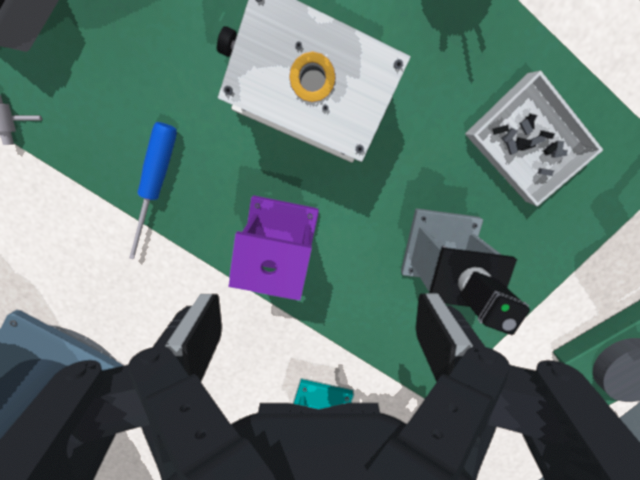

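Bush at (0.5837,−0.069) from two views. The scope's head top face is near (505,310). Moving closer to measure the head's axis and yaw.

```bash

python3 -m inch '[[-0.1,-0.4,0,0,0,0],[-0.3,-0.8,0,0,0,0],[-0.5,-1,0,0,0,0],[-0.5,-1,0,0,0,0],[-0.5,-1,0,0,0,0],[-0.5,-1,0,0,0,0]]' 
python3 - <<'E'
from h import *
np.set_printoptions(precision=4,suppress=True)
p=wrist();save(p,"w5.png")
for n,z in dict(scope_head=.144,scope_band=.064).items():
    for d in arm.spot_point(n,p)[:2]: print(n,round(d["conf"],2),np.round(d["pixel"],1),atz(p,d["pixel"],z)[:2])
g=proj(p,[.5225,-.314,.15]).astype(int);print("g",g, "axis px",[proj(p,[.5225,-.314,z]).round(1) for z in(.172,.116,.104)])
x0,y0=np.clip(g-[100,75],0,[440,330]);print("crop",x0,y0)
cv2.imwrite("pics/w5c.png",cv2.resize(cv2.cvtColor(p["pixels"],cv2.COLOR_RGB2BGR)[y0:y0+150,x0:x0+200],None,fx=4,fy=4,interpolation=2))
E
```

```text
clock: 10.15
tcp_pos: [0.4457, -0.2419, 0.2773]
tcp_rot: [0.951, 0.309, 0.0, -0.0]
ft_force: [0.1, 0.2, 0.2]
gripper_width: 1.003
grasp_force: 0.0
scope_head 0.66 [447.1 193.6] [ 0.524  -0.3163]
g [446 195] axis px [array([456.9, 201.6]), array([433. , 186.7]), array([428.9, 184.2])]
crop 346 120
```

View pics/w5c.png

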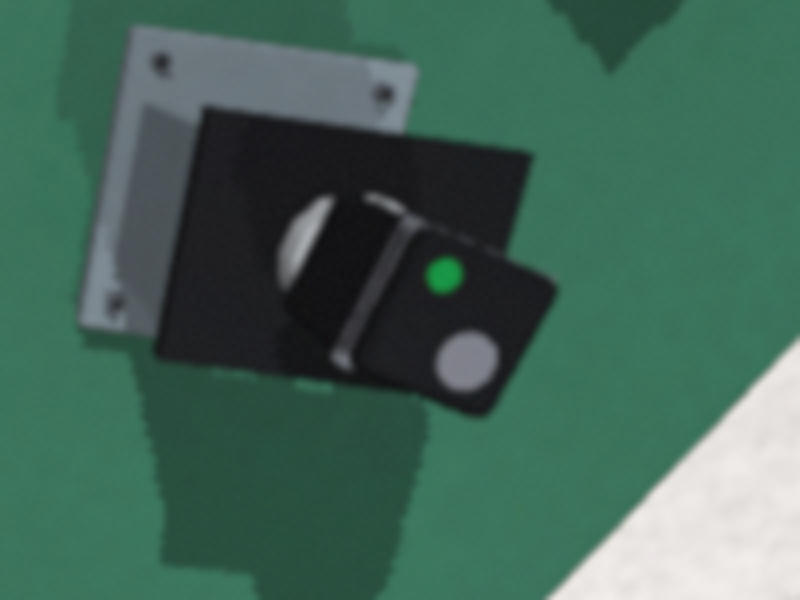

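The crop shows the head's top corners at about (412,220), (558,290), (490,418), (352,362), rotated relative to the plate.

```bash

python3 - <<'E'
from h import *
np.set_printoptions(precision=4,suppress=True)
p=wrist();s=arm.read_state()
C=[atz(p,(346+x/4,120+y/4),.172)[:2] for x,y in((410,219),(561,288),(489,420),(350,364))]
C=np.array(C);print(C,C.mean(0));E=np.roll(C,-1,0)-C
print(np.linalg.norm(E,axis=1),np.degrees(np.arctan2(E[:,1],E[:,0])))
Q=np.array([atz(p,(346+x/4,120+y/4),.104)[:2] for x,y in((203,108),(533,154),(157,354))]);print(Q,(Q[1]+Q[2])/2)
y=Ro.from_quat(s["tcp_rot"]).as_matrix()[:,1];print("tool y",np.degrees(np.arctan2(y[1],y[0])),s["q"])
E
```

```text
[[ 0.5342 -0.2942]
 [ 0.5412 -0.3256]
 [ 0.5148 -0.3328]
 [ 0.5074 -0.3039]] [ 0.5244 -0.3141]
[0.0321 0.0274 0.0299 0.0285] [ -77.3232 -164.7326  104.3365   19.7874]
[[ 0.5314 -0.2667]
 [ 0.568  -0.3344]
 [ 0.4809 -0.2951]] [ 0.5244 -0.3148]
tool y -53.89866361016587 [-0.7159  0.1528  1.5563  0.0002  1.4324  0.2247]
```

```bash

python3 -m inch '[[0.3,-0.3,0,0,0,-0.04],[0.6,-0.6,0,0,0,-0.08],[0.79,-0.72,0,0,0,-0.114],[0.79,-0.72,0,0,0,-0.114],[0.79,-0.72,0,0,0,-0.114],[0.79,-0.72,0,0,0,-0.114]]'
python3 -m inch '[[0,0,-0.3,0,0,0],[0,0,-0.5,0,0,0],[0,0,-0.5,0,0,0],[0,0,-0.5,0,0,0],[0,0,-0.5,0,0,0]]'
python3 - <<'E'
from h import *
p=wrist();save(p,"w6.png")
E
```

```text
clock: 10.85
tcp_pos: [0.5245, -0.3129, 0.2768]
tcp_rot: [0.991, 0.136, -0.0, -0.001]
ft_force: [0.3, 0.9, -0.1]
gripper_width: 1.001
grasp_force: 0.0
clock: 11.27
tcp_pos: [0.5248, -0.3139, 0.2291]
tcp_rot: [0.991, 0.135, 0.001, 0.001]
ft_force: [0.1, 0.2, 0.5]
gripper_width: 1.003
grasp_force: 0.0
```

View pics/w6.png

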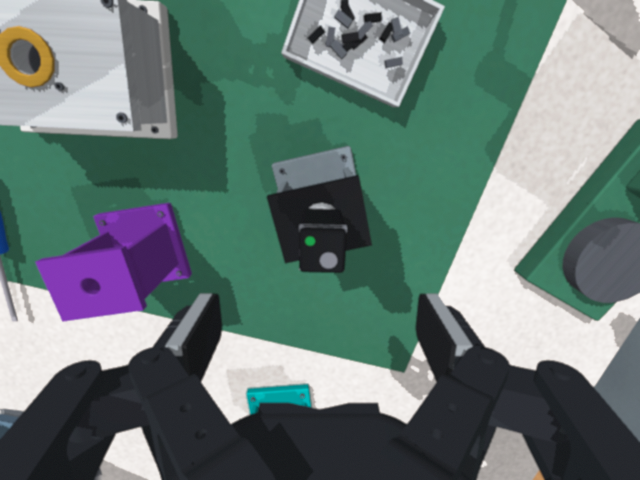

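The head is square to the pads and centred, at (323,249). Descending and gripping.

```bash

python3 -m inch '[[0,0,-0.3,0,0,0],[0,0,-0.6,0,0,0],[0,0,-0.9,0,0,0],[0,0,-1,0,0,0],[0,0,-1,0,0,0],[0,0,-1,0,0,0]]'
python3 -m inch '[[0,0,-0.03,0,0,0],[0,0,-0.03,0,0,0],[0,0,-0.03,0,0,0]]'
python3 -m inch '[[0,0,0,0,0,0],[0,0,0,0,0,0],[0,0,0,0,0,0],[0,0,0,0,0,0],[0,0,0,0,0,0],[0,0,0,0,0,0],[0,0,0,0,0,0],[0,0,0,0,0,0],[0,0,0,0,0,0]]' -1 40
```

```text
clock: 11.82
tcp_pos: [0.5252, -0.3146, 0.1287]
tcp_rot: [0.991, 0.135, 0.001, 0.001]
ft_force: [0.4, -0.0, 0.6]
gripper_width: 1.0
grasp_force: 0.0
clock: 12.07
tcp_pos: [0.5253, -0.3147, 0.1259]
tcp_rot: [0.991, 0.135, 0.001, 0.001]
ft_force: [-0.1, -0.2, 0.8]
gripper_width: 1.007
grasp_force: 0.0
clock: 12.82
tcp_pos: [0.5248, -0.3143, 0.1245]
tcp_rot: [0.991, 0.135, 0.0, 0.0]
ft_force: [0.3, -0.8, 2.2]
gripper_width: 0.346
grasp_force: 40.2
```

```bash

python3 -m inch '[[0,0,0.1,0,0,0],[0,0,0.2,0,0,0],[0,0,0.35,0,0,0],[0,0,0.5,0,0,0],[0,0,0.65,0,0,0],[0,0,0.8,0,0,0],[0,0,0.9,0,0,0],[0,0,1,0,0,0],[0,0,1,0,0,0]]' 
python3 -m inch '[[0,0,0.15,0,0,0],[0,0,0.3,0,0,0],[0,0,0.3,0,0,0],[0,0,0.3,0,0,0],[0,0,0.3,0,0,0]]' 
python3 -m inch '[[0.1,0.2,0,0,0,0],[0.2,0.45,0,0,0,0],[0.2,0.7,0,0,0,0],[0.2,0.85,0,0,0,0],[0.2,0.95,0,0,0,0],[0.2,0.95,0,0,0,0]]' 
python3 -m inch '[[0.1,0.25,0,0,0,0],[0.2,0.5,0,0,0,0],[0.2,0.7,0,0,0,0],[0.2,0.8,0,0,0,0],[0.2,0.8,0,0,0,0],[0.2,0.8,0,0,0,0],[0.2,0.8,0,0,0,0],[0.2,0.8,0,0,0,0]]' 
python3 - <<'E'
from h import *
np.set_printoptions(precision=4,suppress=True)
for c in("wrist","scene","top"):
    s=arm.read_state()
    p=wrist() if c=="wrist" else arm.get_image(c);save(p,"a_"+c+".png")
    h=Ro.from_quat(s["tcp_rot"]).as_matrix();t=s["tcp_pos"]
    e=lambda d:t+h@[0,0,d]
    for n,d in(("scope_head",-.019),("scope_band",.061),("scope_tip",.111)):
        print(c,n,"expect",proj(p,e(d)).round(1),[(round(x["conf"],2),np.round(x["pixel"],1)) for x in arm.spot_point(n,p)[:2]])
E
```

```text
clock: 13.57
tcp_pos: [0.5253, -0.3147, 0.2269]
tcp_rot: [0.991, 0.135, 0.001, 0.001]
ft_force: [0.2, -0.0, -1.8]
gripper_width: 0.344
grasp_force: 40.0
clock: 13.98
tcp_pos: [0.5241, -0.3137, 0.2529]
tcp_rot: [0.991, 0.135, -0.001, -0.001]
ft_force: [-0.5, -0.6, -3.0]
gripper_width: 0.35
grasp_force: 40.1
clock: 14.48
tcp_pos: [0.5442, -0.2171, 0.2538]
tcp_rot: [0.991, 0.136, -0.0, -0.001]
ft_force: [-0.3, 0.1, -1.9]
gripper_width: 0.345
grasp_force: 40.2
clock: 15.15
tcp_pos: [0.5645, -0.1407, 0.2542]
tcp_rot: [0.991, 0.134, -0.0, 0.0]
ft_force: [-0.3, 0.4, -2.8]
gripper_width: 0.346
grasp_force: 40.4
wrist scope_head expect [318.2 318.8] [(0.85, array([316.1, 320.9]))]
wrist scope_band expect [318.2 248.1] [(0.83, array([317.2, 249.5]))]
wrist scope_tip expect [318.3 224.5] [(0.9, array([316.3, 225.4])), (0.38, array([261.9, 155. ]))]
scene scope_head expect [265.9 203.2] [(0.91, array([266.1, 203.4])), (0.2, array([401.5, 211.8]))]
scene scope_band expect [267.8 235. ] [(0.66, array([423.5, 208.7])), (0.6, array([268.7, 238.4]))]
scene scope_tip expect [268.9 253.5] [(0.7, array([268.2, 252.5])), (0.25, array([391. , 213.3]))]
top scope_head expect [380.2 191. ] [(0.75, array([379.1, 187.8]))]
top scope_band expect [374.9 201.9] [(0.61, array([152.8, 249.4])), (0.44, array([375.4, 203.3]))]
top scope_tip expect [372.  208.1] [(0.43, array([375.2, 209.1]))]
```

The scope hangs on the tool axis to within about 1–2 px. Moving above the bush, then measuring the tube against the bush there.

```bash

python3 -m inch '[[0.1,0.2,0,0,0,0],[0.19,0.4,0,0,0,0],[0.19,0.6,0,0,0,0],[0.19,0.715,0,0,0,0],[0.19,0.715,0,0,0,0],[0.19,0.715,0,0,0,0],[0.19,0.715,0,0,0,0],[0.19,0.715,0,0,0,0],[0.19,0.715,0,0,0,0]]' 
cat >> h.py <<'E'
def band(p,e):
    hsv=cv2.cvtColor(p["pixels"],cv2.COLOR_RGB2HSV).astype(int)
    m=((abs(hsv[...,0]-11)<7)&(hsv[...,1]>150)&(hsv[...,2]>90)).astype(np.uint8)
    yy,xx=np.mgrid[:480,:640]; m[np.hypot(xx-e[0],yy-e[1])>25]=0
    k,l,st,ce=cv2.connectedComponentsWithStats(m); 
    if k<2: return None
    i=1+np.argmax(st[1:,4]); return st[i],ce[i].round(1)
E
python3 - <<'E'
from h import *
np.set_printoptions(precision=4,suppress=True)
s=arm.read_state();h=Ro.from_quat(s["tcp_rot"]).as_matrix();t=s["tcp_pos"];print(t,h[:,2])
P=[wrist(),arm.get_image("scene"),arm.get_image("top")]
pts=[]
for p in P:
    e=proj(p,t+h@[0,0,.0605]);b=band(p,e);print(e.round(1),b)
    print(" bush",bush(p))
    if b: pts.append((p,b[1]))
if len(pts)>1: print("band tri",mul(pts[:2]),"expected",t+h@[0,0,.0605])
a=P[0]["pixels"][120:360,160:480];b=P[1]["pixels"][180:300,240:400]
cv2.imwrite("pics/al.png",cv2.cvtColor(np.hstack([cv2.resize(a,(400,300)),cv2.resize(b,(400,300))]),cv2.COLOR_RGB2BGR))
E
```

```text
clock: 16.5
tcp_pos: [0.5835, -0.0686, 0.2543]
tcp_rot: [0.991, 0.134, -0.0, 0.0]
ft_force: [0.3, 0.3, -2.6]
gripper_width: 0.351
grasp_force: 40.4
[ 0.5835 -0.0686  0.2543] [ 0.     -0.0003 -1.    ]
[318.2 248.4] (array([312, 242,  14,   7,  45], dtype=int32), array([318.6, 244. ]))
 bush {'outer': array([584.5, -68.8,  20.1, 585.2, -68.7,  37.7,  39.8]), 'inner': array([584.2, -68.8,  12.9, 584.3, -68.9,  24.1,  25.2])}
[302.3 231.1] (array([302, 231,   2,   1,   2], dtype=int32), array([302.5, 231. ]))
 bush {'outer': array([583.9, -68.3,  19.4, 584.3, -68.5,  35.2,  37. ]), 'inner': array([582.6, -69. ,  15.1, 583. , -68.9,  27. ,  27.5])}
[339.8 191.6] None
 bush {'outer': array([583.9, -69.4,  18.4, 583.9, -69.3,  33. ,  33.5])}
band tri [ 0.5866 -0.0686  0.1957] expected [ 0.5835 -0.0686  0.1938]
```

View pics/al.png

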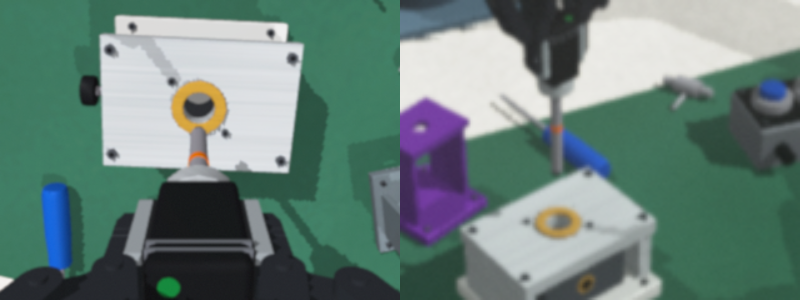

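Tube and bush line up laterally in the wrist view: tube at crop column 199, bush at 199. Lowering to just above the mouth and checking again.

```bash

python3 -m inch '[[0,0,-0.1,0,0,0],[0,0,-0.2,0,0,0],[0,0,-0.3,0,0,0],[0,0,-0.38,0,0,0],[0,0,-0.38,0,0,0],[0,0,-0.38,0,0,0],[0,0,-0.38,0,0,0],[0,0,-0.38,0,0,0]]' 
python3 - <<'E'
from h import *
np.set_printoptions(precision=4,suppress=True)
s=arm.read_state();h=Ro.from_quat(s["tcp_rot"]).as_matrix();t=s["tcp_pos"];print(t,h[:,2])
P=[wrist(),arm.get_image("scene"),arm.get_image("top")]
for p in P:
    for n,d in(("scope_head",-.0195),("scope_band",.0605),("scope_tip",.1105)): print(n,proj(p,t+h@[0,0,d]).round(1),[np.round(x["pixel"],1) for x in arm.spot_point(n,p)[:1]])
    print("bush",proj(p,[.5838,-.0689,.09]).round(1))
a=P[0]["pixels"][150:300,220:420];b=P[1]["pixels"][210:300,250:370]
cv2.imwrite("pics/al2.png",cv2.cvtColor(np.hstack([cv2.resize(a,(400,300),interpolation=2),cv2.resize(b,(400,300),interpolation=2)]),cv2.COLOR_RGB2BGR))
E
```

```text
clock: 17.32
tcp_pos: [0.5839, -0.0677, 0.2168]
tcp_rot: [0.991, 0.135, 0.001, 0.0]
ft_force: [-0.7, -1.0, -1.9]
gripper_width: 0.344
grasp_force: 40.4
[ 0.5839 -0.0677  0.2168] [ 0.0011 -0.0003 -1.    ]
scope_head [318.2 319.5] [array([319.3, 320.1])]
scope_band [318.2 248.4] [array([316.9, 251. ])]
scope_tip [318.3 224.7] [array([315.9, 227. ])]
bush [319.5 219.3]
scope_head [302.6 214.6] [array([304.6, 214.5])]
scope_band [302.9 245. ] [array([302.2, 244.9])]
scope_tip [303.1 262.8] [array([302.4, 263.4])]
bush [302.7 268.5]
scope_head [340.7 185.4] [array([338.7, 184. ])]
scope_band [338.1 196.3] [array([168.8, 166.1])]
scope_tip [336.7 202.5] [array([339.7, 203.1])]
bush [336.8 204.5]
```

View pics/al2.png

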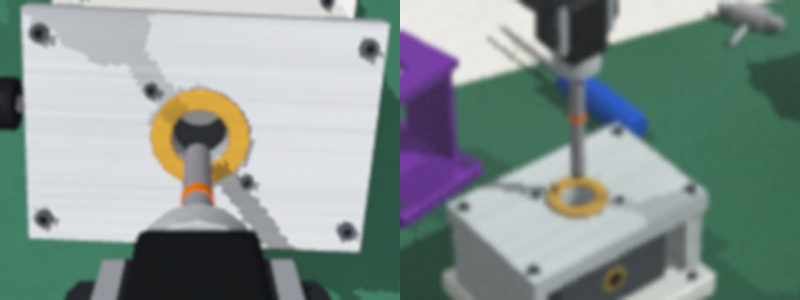

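The tip sits over the bore, about 1 mm to +y of centre. I'll correct that and lower slowly.

```bash

python3 -m inch '[[0,-0.01,0,0,0,0],[0,-0.01,0,0,0,0],[0,-0.01,0,0,0,0],[0,-0.01,-0.05,0,0,0],[0,-0.01,-0.1,0,0,0],[0,-0.01,-0.15,0,0,0],[0,-0.01,-0.2,0,0,0],[0,-0.01,-0.25,0,0,0],[0,-0.01,-0.3,0,0,0],[0,-0.01,-0.3,0,0,0],[0,-0.01,-0.3,0,0,0],[0,-0.01,-0.3,0,0,0]]' 
python3 -m inch '[[0,0,-0.05,0,0,0],[0,0,-0.1,0,0,0],[0,0,-0.15,0,0,0],[0,0,-0.2,0,0,0],[0,0,-0.25,0,0,0],[0,0,-0.3,0,0,0],[0,0,-0.32,0,0,0],[0,0,-0.32,0,0,0],[0,0,-0.32,0,0,0],[0,0,-0.32,0,0,0],[0,0,-0.32,0,0,0],[0,0,-0.32,0,0,0]]' 
python3 - <<'E'
from h import *
np.set_printoptions(precision=4,suppress=True)
s=arm.read_state();h=Ro.from_quat(s["tcp_rot"]).as_matrix();t=s["tcp_pos"];print(t,h[:,2],s["ft_force"])
P=[wrist(),arm.get_image("scene")]
for p in P:
    e=proj(p,t+h@[0,0,.0605]);print("band",e.round(1),[np.round(x["pixel"],1) for x in arm.spot_point("scope_band",p)[:1]], band(p,e),"bush",proj(p,[.5838,-.0689,.09]).round(1),bush(p))
a=P[0]["pixels"][180:285,250:390];b=P[1]["pixels"][225:300,252:352]
cv2.imwrite("pics/al3.png",cv2.cvtColor(np.hstack([cv2.resize(a,(400,300),interpolation=2),cv2.resize(b,(400,300),interpolation=2)]),cv2.COLOR_RGB2BGR))
E
```

```text
clock: 18.92
tcp_pos: [0.5837, -0.0687, 0.1864]
tcp_rot: [0.991, 0.135, 0.0, 0.0]
ft_force: [-0.7, 0.6, -2.5]
gripper_width: 0.348
grasp_force: 40.4
clock: 19.92
tcp_pos: [0.5838, -0.0687, 0.1546]
tcp_rot: [0.991, 0.135, 0.0, 0.0]
ft_force: [0.2, 1.1, -1.7]
gripper_width: 0.342
grasp_force: 40.4
[ 0.5838 -0.0687  0.1546] [ 0.0007 -0.0002 -1.    ] [ 0.1905  1.134  -1.6908]
band [318.2 248.4] [array([319.1, 251.6])] (array([310, 242,  18,   9,  62], dtype=int32), array([318.6, 244.8])) bush [318.6 246.2] {'outer': array([584.9, -68.7,  20.3, 586.3, -68.3,  34.6,  37.6])}
band [302.8 267.1] [array([300.3, 267.8])] (array([303, 267,   1,   1,   1], dtype=int32), array([303., 267.])) bush [302.7 268.5] {'outer': array([584. , -68.6,  19.4, 584.2, -68.9,  33.6,  34. ])}
```

View pics/al3.png

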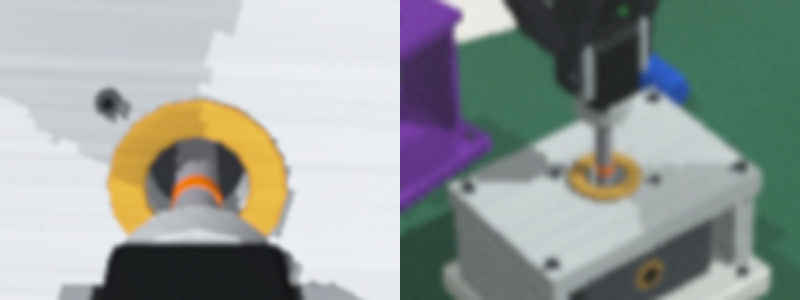

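The tube is centred in the bore with clear space all round. The commanded lift and the measured pose both put the band about 4 mm high, so I'm lowering 4 mm more.

```bash

python3 -m inch '[[0,0,-0.02,0,0,0],[0,0,-0.04,0,0,0],[0,0,-0.04,0,0,0],[0,0,-0.04,0,0,0],[0,0,-0.04,0,0,0],[0,0,-0.04,0,0,0],[0,0,-0.04,0,0,0],[0,0,-0.04,0,0,0],[0,0,-0.04,0,0,0],[0,0,-0.04,0,0,0]]' 
python3 - <<'E'
from h import *
np.set_printoptions(precision=4,suppress=True)
Ts=[];P=[]
for i in range(4):
    s=arm.read_state();Ts.append(s["tcp_pos"]);p=arm.get_image("scene")
t=np.mean(Ts,0);print(t,s["ft_force"],Ts)
for d in(-.003,0,.003):  # band visible face edges if level
    c=-p["R"].T@p["t"];u=(c-t)[:2];u/=np.linalg.norm(u)
    print(d,proj(p,[*(np.array([.5838,-.0689])+.005*u),.09+d]).round(2))
im=p["pixels"].astype(int);x=302
print([(r,*im[r,x+k]) for r in range(258,276) for k in(0,1)])
w=wrist()
cv2.imwrite("pics/al4.png",cv2.cvtColor(np.hstack([cv2.resize(w["pixels"][180:285,250:390],(400,300),interpolation=2),cv2.resize(p["pixels"][245:290,272:332],(400,300),interpolation=0)]),cv2.COLOR_RGB2BGR))
E
```

```text
clock: 20.95
tcp_pos: [0.5836, -0.0686, 0.1503]
tcp_rot: [0.991, 0.135, 0.0, 0.0]
ft_force: [0.2, -0.3, -1.2]
gripper_width: 0.347
grasp_force: 40.4
[ 0.5836 -0.0686  0.1503] [-0.0374  0.0029 -2.5288] [array([ 0.5836, -0.0686,  0.1503]), array([ 0.5836, -0.0686,  0.1503]), array([ 0.5836, -0.0686,  0.1503]), array([ 0.5836, -0.0686,  0.1503])]
-0.003 [302.72 270.95]
0 [302.71 269.93]
0.003 [302.7  268.91]
[(258, np.int64(104), np.int64(108), np.int64(109)), (258, np.int64(117), np.int64(123), np.int64(123)), (259, np.int64(95), np.int64(98), np.int64(99)), (259, np.int64(111), np.int64(114), np.int64(117)), (260, np.int64(97), np.int64(99), np.int64(100)), (260, np.int64(116), np.int64(118), np.int64(121)), (261, np.int64(96), np.int64(99), np.int64(100)), (261, np.int64(116), np.int64(119), np.int64(122)), (262, np.int64(95), np.int64(98), np.int64(99)), (262, np.int64(117), np.int64(119), np.int64(122)), (263, np.int64(97), np.int64(99), np.int64(101)), (263, np.int64(115), np.int64(117), np.int64(118)), (264, np.int64(96), np.int64(98), np.int64(99)), (264, np.int64(114), np.int64
[... 440 characters left out ...]
64(135), np.int64(84), np.int64(55)), (269, np.int64(159), np.int64(98), np.int64(63)), (270, np.int64(127), np.int64(94), np.int64(72)), (270, np.int64(146), np.int64(108), np.int64(84)), (271, np.int64(138), np.int64(117), np.int64(83)), (271, np.int64(146), np.int64(124), np.int64(94)), (272, np.int64(172), np.int64(142), np.int64(81)), (272, np.int64(175), np.int64(144), np.int64(85)), (273, np.int64(182), np.int64(149), np.int64(76)), (273, np.int64(184), np.int64(148), np.int64(77)), (274, np.int64(168), np.int64(141), np.int64(90)), (274, np.int64(167), np.int64(140), np.int64(89)), (275, np.int64(162), np.int64(157), np.int64(142)), (275, np.int64(164), np.int64(158), np.int64(143))]
```

View pics/al4.png

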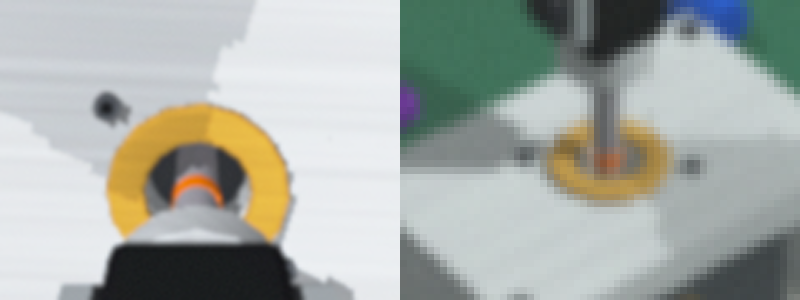

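The band is at the mouth. The scene view hints it could be 1 px (~3 mm) high, so I'll check the projection against known bush edges.

```bash

python3 - <<'E'
from h import *
np.set_printoptions(precision=2,suppress=True)
p=arm.get_image("scene");K,R,tt=cam(p);c=-R.T@tt;B=np.array([.5838,-.0689]);u=(c[:2]-B);u/=np.linalg.norm(u)
old=cv2.imread("pics/scene0.png").astype(int)[...,::-1]; new=p["pixels"].astype(int)
for n,o,z in(("back flange",-.021,.09),("back bore",-.012,.09),("front bore",.012,.09),("front flange",.021,.09),("plate at flange foot",.021,.086)):
    print(n,proj(p,[*(B+o*u),z]))
for n,z,r in(("band bot",.087,.005),("band top",.093,.005),("coupler bot",.130,.016),("coupler top/head bot",.142,.016)): print(n,proj(p,[*(B+r*u),z]))
print("old R-B",[(r,(old[r,301:305,0]-old[r,301:305,2]).mean()) for r in range(257,280)])
print("new R-B",[(r,(new[r,301:305,0]-new[r,301:305,2]).mean()) for r in range(257,280)])
print("new G",[(r,new[r,300:306,1].mean().round()) for r in range(236,260)])
m=[] 
for i in range(5):
    w=wrist(); t=arm.read_state()["tcp_pos"]
    cw=-w["R"].T@w["t"];uw=cw[:2]-t[:2];uw/=np.linalg.norm(uw)
print("wrist faces",[(d,proj(w,[*(t[:2]+.005*uw),t[2]-d])) for d in(.0545,.0575,.0605,.0635)])
q=w["pixels"].astype(int);print("wrist R-B",[(r,(q[r,316:322,0]-q[r,316:322,2]).mean()) for r in range(236,256)])
E
```

```text
back flange [302.62 262.54]
back bore [302.65 265.07]
front bore [302.74 271.97]
front flange [302.77 274.61]
plate at flange foot [302.79 275.98]
band bot [302.72 270.95]
band top [302.7  268.91]
coupler bot [302.58 259.18]
coupler top/head bot [302.52 254.88]
old R-B [(257, np.float64(-8.5)), (258, np.float64(-8.25)), (259, np.float64(-8.5)), (260, np.float64(-8.25)), (261, np.float64(-2.25)), (262, np.float64(24.5)), (263, np.float64(78.75)), (264, np.float64(96.5)), (265, np.float64(65.5)), (266, np.float64(20.5)), (267, np.float64(-1.5)), (268, np.float64(-5.75)), (269, np.float64(-5.5)), (270, np.float64(4.75)), (271, np.float64(42.25)), (272, np.float64(87.75)), (273, np.float64(101.0)), (274, np.float64(71.5)), (275, np.float64(17.75)), (276, np.float64(-5.25)), (277, np.float64(-8.0)), (278, np.float64(-8.25)), (279, np.float64(-8.5))]
new R-B [(257, np.float64(-6.75)), (258, np.float64(-5.5)), (259, np.float64(-5.25)), (260, np.float64(-5.5)), (261, np.float64(-4.75)), (262, np.float64(-1.25)), (263, np.float64(4.0)), (264, np.float64(6.5)), (265, np.float64(6.0)), (266, np
[... 1124 characters left out ...]
 [(236, np.float64(-3.6666666666666665)), (237, np.float64(-4.0)), (238, np.float64(-5.5)), (239, np.float64(-3.3333333333333335)), (240, np.float64(22.666666666666668)), (241, np.float64(93.5)), (242, np.float64(173.83333333333334)), (243, np.float64(226.5)), (244, np.float64(175.33333333333334)), (245, np.float64(96.83333333333333)), (246, np.float64(25.666666666666668)), (247, np.float64(-3.6666666666666665)), (248, np.float64(-6.666666666666667)), (249, np.float64(-6.166666666666667)), (250, np.float64(-6.666666666666667)), (251, np.float64(-6.666666666666667)), (252, np.float64(-8.333333333333334)), (253, np.float64(-8.5)), (254, np.float64(-8.5)), (255, np.float64(-8.666666666666666))]
```

```bash

python3 - <<'E'
from h import *
np.set_printoptions(precision=1,suppress=True,linewidth=200)
p=arm.get_image("scene");K,R,tt=cam(p);c=-R.T@tt
def rep(f,xy,band):
    im=cv2.imread("pics/"+f).astype(int)[...,::-1];xy=np.array(xy);u=c[:2]-xy;u/=np.linalg.norm(u)
    F=lambda z,r:proj(p,[*(xy+r*u),z])
    for n,z,r in(("headtop back",band+.108,-.015),("head bot",band+.052,.016),("coup bot",band+.040,.016),("band",band,.005),("tip",band-.05,.005)): print(n,F(z,r))
    x=int(round(F(band,.005)[0]));a=int(F(band+.06,.016)[1]);b=int(F(band-.05,.005)[1])+5
    print([(r,*im[r,x-1:x+3].mean(0).round().astype(int).tolist()) for r in range(a,b)])
rep("a_scene.png",[.5644,-.1405],.2542-.0605)
print("rest");rep("scene0.png",[.5244,-.3143],.064)
E
```

```text
headtop back [264.6 187.3]
head bot [266.5 218.9]
coup bot [266.8 223.8]
band [267.6 236.3]
tip [268.7 254.8]
[(215, 50, 51, 51), (216, 75, 78, 78), (217, 114, 118, 118), (218, 137, 143, 143), (219, 141, 147, 147), (220, 142, 148, 148), (221, 146, 152, 151), (222, 153, 156, 155), (223, 153, 154, 152), (224, 152, 152, 151), (225, 155, 155, 155), (226, 158, 158, 158), (227, 157, 158, 157), (228, 154, 154, 154), (229, 149, 150, 150), (230, 147, 148, 148), (231, 145, 146, 146), (232, 145, 141, 138), (233, 151, 133, 122), (234, 160, 116, 91), (235, 158, 103, 68), (236, 140, 104, 81), (237, 117, 110, 104), (238, 108, 114, 114), (239, 108, 114, 114), (240, 109, 114, 116), (241, 111, 115, 117), (242, 110, 114, 116), (243, 108, 112, 115), (244, 108, 111, 114), (245, 107, 110, 114), (246, 106, 109, 113), (247, 107, 109, 112), (248, 106, 108, 112), (249, 104, 106, 112), (250, 103, 105, 110), (251, 100, 102, 107), (252, 88, 91, 96), (253, 69, 79, 82), (254, 65, 81, 88), (255, 75, 77, 104), (256, 87, 66, 121), (257, 89, 58, 124), (258, 84, 58, 114)]
rest
headtop back [182.  249.8]
head bot [187.4
[... 172 characters left out ...]
4), (281, 112, 118, 118), (282, 71, 76, 76), (283, 38, 41, 41), (284, 27, 30, 30), (285, 27, 29, 28), (286, 27, 30, 30), (287, 28, 30, 30), (288, 26, 29, 28), (289, 30, 35, 31), (290, 48, 49, 42), (291, 87, 72, 58), (292, 126, 86, 64), (293, 145, 91, 61), (294, 136, 95, 74), (295, 117, 102, 94), (296, 108, 107, 108), (297, 105, 108, 110), (298, 104, 107, 110), (299, 104, 106, 109), (300, 101, 104, 106), (301, 100, 102, 106), (302, 100, 104, 106), (303, 101, 104, 107), (304, 100, 105, 107), (305, 99, 103, 106), (306, 98, 103, 106), (307, 92, 96, 99), (308, 81, 85, 87), (309, 72, 78, 80), (310, 83, 94, 98), (311, 104, 118, 122), (312, 108, 124, 128), (313, 106, 120, 125), (314, 101, 115, 118)]
```

The no-slip lift gives the band at 90 mm, and the scene camera shows the same bias at the rest, so the height is right to about 1 mm. The wrist view puts the tube about 1 mm to −x of the tool axis. I'll make a small correction of +1 mm in x and −0.5 mm in z.

```bash

python3 -m inch '[[0.005,0,-0.005,0,0,0],[0.01,0,-0.005,0,0,0],[0.01,0,-0.005,0,0,0],[0.01,0,-0.005,0,0,0],[0.01,0,-0.005,0,0,0],[0.01,0,-0.005,0,0,0],[0.01,0,-0.005,0,0,0],[0.01,0,-0.005,0,0,0],[0.01,0,-0.005,0,0,0],[0.01,0,-0.005,0,0,0],[0.01,0,-0.005,0,0,0],[0.01,0,-0.005,0,0,0]]' 
python3 -m inch '[[0,0,0,0,0,0],[0,0,0,0,0,0],[0,0,0,0,0,0],[0,0,0,0,0,0],[0,0,0,0,0,0],[0,0,0,0,0,0]]' 
python3 -c "
from bench import arm
print(arm.finish_job())"
```

```text
clock: 22.55
tcp_pos: [0.5846, -0.0686, 0.1498]
tcp_rot: [0.991, 0.135, 0.0, 0.0]
ft_force: [1.4, 0.0, -2.3]
gripper_width: 0.349
grasp_force: 40.4
clock: 23.05
tcp_pos: [0.5846, -0.0686, 0.1498]
tcp_rot: [0.991, 0.135, 0.0, -0.0]
ft_force: [0.2, 0.1, -2.2]
gripper_width: 0.34
grasp_force: 40.4
the job is handed in; nothing more can be done
None
```

I pressed blue, white and green fully down in that order without touching the e-stop, and handed the job in at about 23 s with the scope held still and upright in the bush. By my measurements it is centred and its band level with the bush top, each to about 1–2 mm, and I saw no sign of contact with the jig.

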